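Return the anatomy pieces to their outlines

ROBOT

A 7-joint arm with a two-finger parallel gripper is mounted at the origin on the work surface. World frame = base frame: x ahead of the robot, y to its left, z up, the work surface at z = 0. Lengths are in m, angles in rad, forces in N, time in s.
With the tool pointing down it reaches from about 0.425 to 1.025 m from the base axis. Payload 9.4 kg.
Tool frame: the origin (TCP) lies at the very end of the fingers, on their centre line; the grasp point (between the pads) lies 19 mm behind it; z points along the fingers, y is the line along which they close (so a half turn about z gives the same grasp; the last joint's range is limited). The gripper opens to 93 mm and grips with 3 to 60 N. Pads are 15 mm wide; open, the fingers measure 128 mm over their backs; the gripper's body (75 mm by 188 mm) begins 65 mm behind the grasp point.
Start: joints at [1.251, 0.599, -0.003, 1.599, 0.002, 0.943, -0.08], TCP at [0.174, -0.704, 0.219] pointing down, gripper open.
Joint ranges: [-2.57, 2.57], [-0.35, 1.97], [-1.29, 1.29], [0.11, 2.56], [-1.05, 4.19], [0.11, 1.86], [-2.63, 2.63]. Speed limits (rad/s): [2.22, 2.22, 3.01, 3.01, 3.14, 3.14, 3.14].

INTERFACE

Orientations are given as a rotation vector (axis times angle).
In Python, from cell import robot gives the robot as it stands.
- The arm moves only by the tool drive_tool, never from a script. Its argument "motion" is a list of rows, each a list of 2 entries, a list of its own where there are three numbers: the shift along the tool's x, y, z as a fraction of full scale, then the turn, a rotation vector about the tool's x, y, z as a fraction of full scale. A call has 1 to 20 rows; each row is the pose to reach, as a shift and turn from the pose commanded when the call began, along the tool's axes at that moment, turning the shorter way round; what a row does not reach only later rows make up. Full scale, the value 1, is 0.3 m for a shift and 180 degrees for a turn. A row lasts 1/10 s, in which the tool goes at most 50 mm and 8.59 degrees, less where a joint would pass 70% of its speed; a pose out of reach is approached as far as the arm can. A call with a number of a shift or a turn outside -1 to 1 is refused whole. A call with a gripper value outside its range is refused whole. "gripper" is the finger opening in mm, from 0 to 93, set as the call begins (left out, the last holds). The fingers move at their own pace and stop on an object; the grip force is fixed at half the most. Time passes only in rows, so rows that repeat a pose let the fingers close. It gives the time, the measured TCP pose, the force, the opening and the grip force at its end, in the units of the state.
- robot.state(): the state, without advancing time (a new reading comes with each control period).
- robot.grab_frame(name): name is "scene" or "top"; returns (picture, depth): 400x640x3 uint8, red, green, blue; 400x640 float32, m along the optical axis (not along the pixel's ray), 0 where there is no reading.
- robot.get_calibration(name): a dict with "camera_matrix" (3x3 intrinsics, pixels), "k1" (the pictures are not rectified: a ray, as slopes to the right and down, at radius r is drawn at 1 + k1 r^2 times it, then the intrinsics apply), "rvec" (rotation vector, rad) and "tvec" (3), from world to camera coordinates, as OpenCV has them. Camera axes: x right, y down, z forward; pixel columns grow to the right and rows downward; lengths in m; the calibration is good to about 2 mm. A picture is of the moment at which its call begins. get_calibration takes no time and is no camera call.
- robot.hand_in(): hands the job in; it is judged then, once.
Trained networks look in the newest picture that a camera, given by its name, has taken for a name from the list of things; names that differ only in an ending like _2 or _b are one class to them, and where a whole thing is asked for, a point or a joint stands for the part that bears it (a point fixed in the world has none). Each returns a list of dicts, best first, with "score" (0 to 1); they miss things now and then, are a little off and sometimes report something else, mostly with a low value. They report only what shows in the picture. A call takes as long as a camera call. They do not tell look-alikes from the thing itself.
- robot.regions_of(name, camera): "pixels" (400x640 bool, what is visible of it) and "uv" ([column, row] in pixels, amid what is visible of it).
The state is a dict: "time": time; "joint_positions": joint angles; "joint_velocities": joint speeds; "effort": joint torques, N m; "tcp_pos": TCP position; "orientation": TCP orientation; "wrist_force": force on the tool from outside, world axes, zero at the start; "ft_torque": the same for the moment, N m; "width": finger opening in m; "finger_force": force on a finger pad.
Only numpy, scipy, OpenCV 4.12 (cv2) and the standard library are available. Lean on these libraries where they do the work, as an engineer would, in place of code of your own. Each camera call takes 0.05 s, during which the arm holds its last target. There are 200 camera calls.

TASK

Put the four loose anatomy pieces (heart, lung half, vein ring and sternum) away for the next class: set each one flat on the pad that carries its own outline, the same way round as the outline and covering it. Leave the whiteboard eraser and the tooth model where they are.

Things in the scene. Friction and masses are not known exactly. Their poses are not given: they have to be found in the camera images.
- heart: Beige plastic heart, loose, lying flat: two lobes at the wide end, tapering to a blunt tip; 63.5 long, 56 wide, 34 mm high, with a vessel stub on top to 53 mm (x -24 to +2, y -18 to +12 mm). Origin: underside, below the widest part. +x to the tip (spans x -18.5 to +45 mm), z up. Flat sides 56 mm apart (y = +-28, x -6 to +6 mm): grip there from above. 90 g.
- lung: Purple plastic lung half, loose, lying flat: broad square base narrowing to a rounded end bent to -y; 84 long, 48 wide, 28 mm high. Origin: underside, in the broad part, midway across. +x to the narrow end (spans x -22 to +62 mm), z up. Flat parallel sides 48 mm apart (y = +-24, x -8 to +24 mm): grip from above at x = +8 mm. 100 g.
- vein_ring: Small blue plastic vein ring, loose, lying flat: outside diameter 44 mm, hole 24 mm, 18 mm high. Origin: centre of the underside, z up. Grip across the outside. 30 g.
- sternum: White plastic sternum, loose, lying flat: broad head 42 mm wide, straight blade 24 mm wide, tip 10 mm wide; 91 long, 16 mm high. Origin: underside on the centre line, where head meets blade. +x to the tip (spans x -25 to +66 mm), z up. Blade's parallel sides 24 mm apart (x +8 to +48 mm): grip from above at x = +18 mm. 50 g.
- heart_pad: Fixed off-white plate 94 x 78 (x, y) mm, 4 mm thick, with a dark printed outline (flat). Origin: centre of its underside, z up. The outline is the heart's, 2 mm larger all round, tip towards +x; the heart fits when its origin is at x = -13.5 mm, y = 0 here, its x axis along this +x.
- lung_pad: Fixed off-white plate 112 x 74 (x, y) mm, 4 mm thick, with a dark printed outline (flat). Origin: centre of its underside, z up. The outline is the lung's, 2 mm larger all round, narrow end towards +x; the lung fits when its origin is at x = -20 mm, y = 0 here, its x axis along this +x.
- ring_pad: Fixed off-white plate 68 x 68 mm, 4 mm thick, with a dark printed outline (flat). Origin: centre of its underside, z up. The outline is a dark ring, 48 mm outside, 20 mm inside, on the plate's centre; the vein ring fits when centred on the plate.
- sternum_pad: Fixed off-white plate 114 x 64 (x, y) mm, 4 mm thick, with a dark printed outline (flat). Origin: centre of its underside, z up. The outline is the sternum's, 2 mm larger all round, tip towards +x; the sternum fits when its origin is at x = -20.5 mm, y = 0 here, its x axis along this +x.
- eraser: Whiteboard eraser, a loose bystander to leave alone: 90 x 44 mm (x, y), 30 mm high, grey felt under light wood. Origin: centre of its underside.
- molar: White tooth model on a black disc, a loose bystander to leave alone: 42 mm across, 35 mm high. Origin: centre of its underside.
Things that resemble listed ones, but are neither listed nor needed, are in the scene too. What is meant by the vein_ring is not pink, and is the smaller of those in its own colour.

How it is judged:
At the end, for the whole second after the job is handed in: Heart, lung and sternum lie flat on the pad with their own outline, within 12 mm of the fit along each pad axis, the same way round within 0.22 rad; the ring lies flat within 12 mm of its pad's centre; all four (tilt under 0.1 rad) are at rest; eraser and tooth are within 20 mm of their start (x of heart in the frame of heart_pad between -0.0255 and -0.0015 m and y of heart in the frame of heart_pad between -0.012 and 0.012 m and x of heart_pad in the frame of heart above 0 m and angle between the x axis of heart and the x axis of heart_pad, either way round below 0.22 rad and x of lung in the frame of lung_pad between -0.032 and -0.008 m and y of lung in the frame of lung_pad between -0.012 and 0.012 m and x of lung_pad in the frame of lung above 0 m and angle between the x axis of lung and the x axis of lung_pad, either way round below 0.22 rad and x of sternum in the frame of sternum_pad between -0.0325 and -0.0085 m and y of sternum in the frame of sternum_pad between -0.012 and 0.012 m and x of sternum_pad in the frame of sternum above 0 m and angle between the x axis of sternum and the x axis of sternum_pad, either way round below 0.22 rad and horizontal distance between vein_ring and ring_pad below 0.012 m and z of heart in the frame of heart_pad between 0.001 and 0.008 m and angle between each of heart, lung, vein_ring, sternum's own z axis and vertical below 0.1 rad and linear speed of each of heart, lung, vein_ring, sternum below 0.02 m/s and z of lung in the frame of lung_pad between 0.001 and 0.008 m and z of vein_ring in the frame of ring_pad between 0.001 and 0.008 m and z of sternum in the frame of sternum_pad between 0.001 and 0.008 m and distance of each of eraser, molar from where it was at the start of the episode below 0.02 m); the robot touches nothing.
It fails at once if the eraser or the tooth model is shifted by more than 20 mm (distance of any of eraser, molar from where it was at the start of the episode above 0.02 m).
It also fails if it takes over 112 s, if anything falls off the work surface, if the arm or the gripper's body presses on something with over 40 N, if the wrist force passes 120 N, or if a joint passes its speed limit or range.

## Working session

There is one attempt and no reset: what is moved stays moved. The work goes in short steps, Python scripts to look and compute and a tool call to move; the robot and the scene stay as the last step left them, time stands still between calls to the robot, and variables do not carry over. Pictures are saved under pics/ and viewed, at most 14 in all, crops included, and the job is handed in when it is done.

Besides the shell and the picture viewer there is one more tool, called after "Call:" as name(argument=value, ...), one argument or row to a line, values as JSON. drive_tool: Moves the arm, as the interface text tells. Its arguments: {"type":"object","properties":{"motion":{"type":"array","items":{"type":"array"}},"gripper":{"type":"number"}},"required":["motion"]}

```bash
mkdir -p pics; ls
python3 - <<'E'
from cell import robot
import cv2,numpy as np
for n in("top","scene"):
    p,d=robot.grab_frame(n); cv2.imwrite(f"pics/{n}0.png",p[:,:,::-1]); np.savez(f"{n}0.npz",p=p,d=d)
    c=robot.get_calibration(n); print(n,c)
s=robot.state();print(s["time"],s["tcp_pos"],s["orientation"],s["width"])
E
```

```text
pics
top {'camera_matrix': array([[477.81498726,   0.        , 315.60898278],
       [  0.        , 477.81498726, 202.76763264],
       [  0.        ,   0.        ,   1.        ]]), 'k1': 0.006164676781998, 'rvec': array([ 2.1940417 , -2.20476856,  0.10281472]), 'tvec': array([-0.01328803,  0.54843201,  1.06463763])}
scene {'camera_matrix': array([[380.75206852,   0.        , 316.66300512],
       [  0.        , 380.75206852, 199.75355733],
       [  0.        ,   0.        ,   1.        ]]), 'k1': -0.0475600648427924, 'rvec': array([ 1.08546766,  2.33328899, -1.03419095]), 'tvec': array([ 0.35047406, -0.23826652,  1.34679203])}
0.1 [ 0.17418059 -0.7032973   0.217826  ] [-3.11705240e+00 -3.80330321e-01  4.23454348e-04] 0.09265574533165315
```

View pics/top0.png

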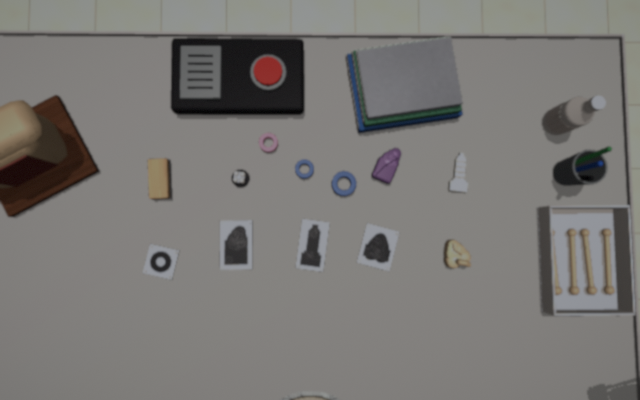

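View pics/scene0.png

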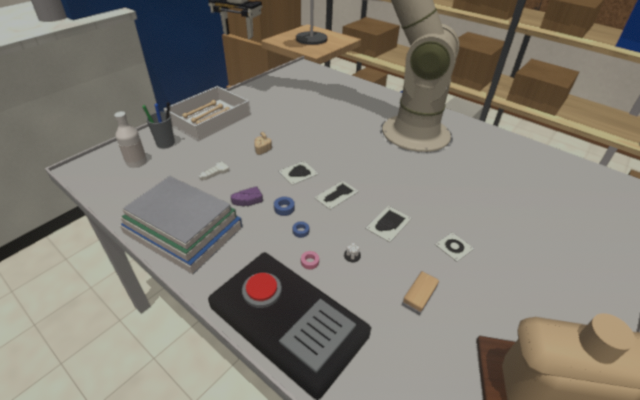

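```bash
cat > h.py <<'E'
from cell import robot
import cv2,numpy as np
from scipy.optimize import minimize
def cal(n):
    c=robot.get_calibration(n); R=cv2.Rodrigues(c["rvec"])[0]
    return c["camera_matrix"],c["k1"],R,c["tvec"]
def proj(P,n="top"):
    K,k,R,t=cal(n); q=np.atleast_2d(P)@R.T+t; s=q[:,:2]/q[:,2:]
    s=s*(1+k*(s**2).sum(1,keepdims=True)); return s*K[0,0]+K[:2,2]
def unproj(uv,z,n="top"):
    K,k,R,t=cal(n); s0=(np.atleast_2d(uv)-K[:2,2])/K[0,0]; s=s0.copy()
    for _ in range(5): s=s0/(1+k*(s**2).sum(1,keepdims=True))
    d=np.c_[s,np.ones(len(s))]@R; C=-R.T@t
    return C+d*((z-C[2])/d[:,2])[:,None]
a=np.linspace(0,2*np.pi,40)
def sym(p): return np.array(p+[(x,-y) for x,y in p[::-1]])/1000
OUT=dict(heart=(sym([(-15,5),(-18.5,14),(-14,24),(-6,28),(6,28),(25,20),(38,10),(45,3)]),.034),
 lung=(np.array([(-22,-24),(24,-24),(45,-24),(58,-20),(62,-12),(58,-2),(45,10),(24,24),(-22,24)])/1000,.028),
 vein_ring=(.022*np.c_[np.cos(a),np.sin(a)],.018),
 sternum=(sym([(-25,18),(-20,21),(-6,21),(2,12),(48,12),(66,5)]),.016),
 heart_pad=(np.array([(-47,-39),(47,-39),(47,39),(-47,39)])/1000,.004),
 lung_pad=(np.array([(-56,-37),(56,-37),(56,37),(-56,37)])/1000,.004),
 ring_pad=(np.array([(-34,-34),(34,-34),(34,34),(-34,34)])/1000,.004),
 sternum_pad=(np.array([(-57,-32),(57,-32),(57,32),(-57,32)])/1000,.004),
 eraser=(np.array([(-45,-22),(45,-22),(45,22),(-45,22)])/1000,.03),
 molar=(.021*np.c_[np.cos(a),np.sin(a)],.035))
S=4
def sil(name,p,z0,off,shape,n):
    o,h=OUT[name]; c,s=np.cos(p[2]),np.sin(p[2]); xy=o@np.array([[c,s],[-s,c]])+p[:2]
    im=np.zeros(shape,np.uint8)
    for z in np.linspace(z0,z0+h,5):
        uv=(proj(np.c_[xy,np.full(len(xy),z)],n)-off+.5)*S-.5
        cv2.fillPoly(im,[np.round(uv*16).astype(np.int32)],1,shift=4)
    return im>0
def fit(name,mask,z0=0,n="top",seeds=12):
    ys,xs=np.nonzero(mask); off=np.array([xs.min()-12,ys.min()-12])
    off=np.maximum(off,0); m=mask[off[1]:ys.max()+13,off[0]:xs.max()+13].astype(np.float32)
    m=cv2.resize(m,None,fx=S,fy=S,interpolation=cv2.INTER_LINEAR)>.5
    c=unproj([[xs.mean(),ys.mean()]],z0+OUT[name][1]/2,n)[0,:2]
    def cost(p):
        r=sil(name,p,z0,off,m.shape,n); return 1-(r&m).sum()/max(1,(r|m).sum())
    res=[]
    for th in np.arange(seeds)*2*np.pi/seeds:
        m0=OUT[name][0].mean(0); R=np.array([[np.cos(th),-np.sin(th)],[np.sin(th),np.cos(th)]])
        p0=np.r_[c-R@m0,th]
        r=minimize(cost,p0,method="Nelder-Mead",options=dict(initial_simplex=p0+np.array([[0,0,0],[.01,0,0],[0,.01,0],[0,0,.3]]),xatol=1e-4,fatol=1e-4,maxiter=120))
        res.append((1-r.fun,*r.x))
    return sorted(res,key=lambda r:-r[0])
E
python3 - <<'E'
from h import *
p,_=robot.grab_frame("top"); out={}
for n in OUT:
    for r in robot.regions_of(n,"top")[:3]:
        if r["score"]<.3: continue
        f=fit(n,r["pixels"]); w=f[0]; alt=[q for q in f if np.cos(q[3]-w[3])<.5]
        print(n,round(r["score"],2),np.round(r["uv"]),r["pixels"].sum(),"fit",np.round(w,3),"alt",np.round(alt[0],3) if alt else "")
im=p[110:300,110:490]; im=cv2.convertScaleAbs(im,alpha=1.4)
cv2.imwrite("pics/crop1.png",cv2.resize(im,(800,400),interpolation=cv2.INTER_CUBIC)[:,:,::-1])
print(robot.state()["time"])
E
```

```text
Traceback (most recent call last):
  File "h.py", line 46, in fit
    r=minimize(cost,p0,method="Nelder-Mead",options=dict(initial_simplex=p0+np.array([[0,0,0],[.01,0,0],[0,.01,0],[0,0,.3]]),xatol=1e-4,fatol=1e-4,maxiter=120))
  File "h.py", line 41, in cost
    r=sil(name,p,z0,off,m.shape,n); return 1-(r&m).sum()/max(1,(r|m).sum())
  File "h.py", line 32, in sil
    uv=(proj(np.c_[xy,np.full(len(xy),z)],n)-off+.5)*S-.5
        ~~~~^^^^^^^^^^^^^^^^^^^^^^^^^^^^^^^^
  File "h.py", line 8, in proj
    K,k,R,t=cal(n); q=np.atleast_2d(P)@R.T+t; s=q[:,:2]/q[:,2:]
            ~~~^^^
  File "h.py", line 5, in cal
    c=robot.get_calibration(n); R=cv2.Rodrigues(c["rvec"])[0]
ValueError: time passes only in moves, steps and waits
```

```bash
sed -i 's/^def cal(n):/import functools\n@functools.cache\ndef cal(n):/' h.py
python3 - <<'E'
from h import *
p,_=robot.grab_frame("top"); R={}
for n in OUT: R[n]=[r for r in robot.regions_of(n,"top")[:3] if r["score"]>.3]
import pickle; pickle.dump(R,open("R0.pkl","wb"))
print(robot.state()["time"])
for n in OUT:
    for r in R[n]:
        f=fit(n,r["pixels"]); w=f[0]; alt=[q for q in f if np.cos(q[3]-w[3])<.5]
        print(n,round(r["score"],2),np.round(r["uv"]),r["pixels"].sum(),"fit",np.round(w,3),"alt",np.round(alt[0],3) if alt else "")
im=p[110:300,110:490]; im=cv2.convertScaleAbs(im,alpha=1.4)
cv2.imwrite("pics/crop1.png",cv2.resize(im,(800,400),interpolation=cv2.INTER_CUBIC)[:,:,::-1])
E
```

```text
0.75
heart 0.59 [454. 252.] 628 fit [ 0.909  0.421 -0.334  0.283] alt [ 0.847  0.432 -0.323  4.336]
lung 0.69 [386. 163.] 711 fit [ 0.95   0.621 -0.172  5.929] alt [ 0.762  0.649 -0.183  2.793]
vein_ring 0.85 [341. 177.] 362 fit [ 0.381  0.597 -0.081  0.556] alt [ 0.38   0.597 -0.083  2.825]
vein_ring 0.69 [268. 148.] 198 fit [0.618 0.689 0.093 1.113] alt [0.618 0.69  0.093 5.897]
vein_ring 0.55 [301. 166.] 327 fit [0.816 0.628 0.011 0.468] alt [0.816 0.628 0.01  3.834]
sternum 0.8 [459. 176.] 489 fit [ 0.884  0.6   -0.345 -0.152] alt [ 0.655  0.634 -0.352  2.827]
heart_pad 0.82 [377. 246.] 1390 fit [ 0.961  0.449 -0.158 -0.266] alt [ 0.961  0.449 -0.158  2.876]
lung_pad 0.63 [233. 245.] 1617 fit [0.974 0.455 0.168 0.006] alt [0.974 0.455 0.168 3.147]
ring_pad 0.93 [162. 263.] 939 fit [0.959 0.419 0.335 1.346] alt [0.959 0.419 0.335 2.916]
sternum_pad 0.8 [311. 242.] 1350 fit [ 0.948  0.454 -0.008  3.003] alt [ 0.948  0.454 -0.008  6.145]
eraser 0.67 [163. 180.] 867 fit [0.89  0.604 0.337 0.01 ] alt [0.89  0.604 0.337 3.152]
molar 0.59 [239. 179.] 275 fit [0.847 0.605 0.154 5.979] alt [0.847 0.605 0.154 3.242]
```

View pics/crop1.png

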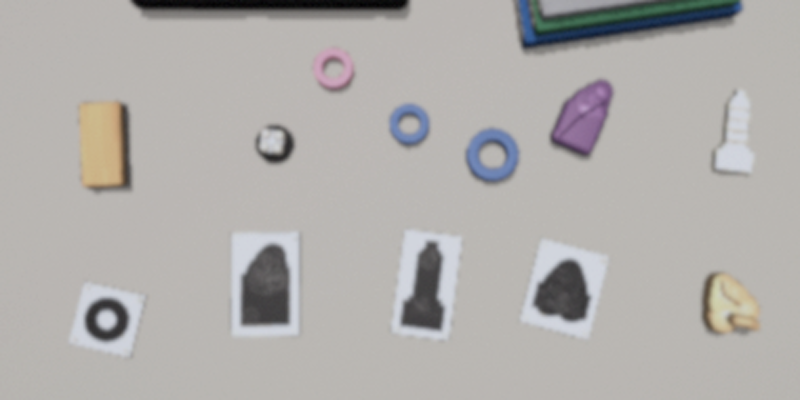

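```bash
cat > seg.py <<'E'
from h import *
# centres in top pic, channel rule
def seg(p,name,uv,r=28):
    u,v=map(int,uv); lab=cv2.cvtColor(cv2.GaussianBlur(p,(0,0),.6),cv2.COLOR_RGB2LAB).astype(float)
    x0,y0=max(u-r,0),max(v-r,0); w=lab[y0:v+r,x0:u+r]
    border=np.concatenate([w[:3].reshape(-1,3),w[-3:].reshape(-1,3)]); bg=np.median(border,0)
    d=w-bg
    if "pad" in name or name=="sternum": q=d[...,0]
    else: q=np.hypot(d[...,1],d[...,2])
    t=.5*np.percentile(q,99 if name=="vein_ring" else 97); m=(q>max(t,6)).astype(np.uint8)
    cs,_=cv2.findContours(m,cv2.RETR_EXTERNAL,cv2.CHAIN_APPROX_NONE)
    c=min([c for c in cs if cv2.contourArea(c)>40],key=lambda c:-cv2.contourArea(c)); o=np.zeros(p.shape[:2],np.uint8)
    cv2.drawContours(o,[c+np.array([x0,y0])],-1,1,-1); return o>0
E
python3 - <<'E'
from seg import *
p=np.load("top0.npz")["p"]
U=dict(heart=(457,254),lung=(387,166),vein_ring=(304,169),sternum=(459,173),heart_pad=(378,247),lung_pad=(236,245),ring_pad=(161,262),sternum_pad=(313,245),eraser=(159,178))
o=p.copy()
for n,uv in U.items():
    m=seg(p,n,uv,34 if "pad" in n or n=="eraser" else 20 if n=="vein_ring" else 26)
    f=fit(n,m); w=f[0]; alt=[q for q in f if np.cos(q[3]-w[3])<.5]
    print(n,m.sum(),np.round(w,3),"alt",np.round(alt[0],3) if alt else "")
def crop(o,u,v,r=24): return cv2.resize(o[v-r:v+r,u-r:u+r],(400,400),interpolation=cv2.INTER_CUBIC)
s=np.load("scene0.npz")["p"]
cv2.imwrite("pics/heart.png",np.hstack([crop(p,457,254),crop(s,262,144)])[:,:,::-1])
E
```

```text
heart 574 [ 0.868  0.419 -0.335  6.49 ] alt [ 0.83   0.431 -0.325  4.262]
lung 600 [ 0.823  0.622 -0.172 -0.475] alt [ 0.735  0.647 -0.182  2.941]
vein_ring 283 [0.909 0.628 0.01  1.796] alt [0.907 0.628 0.01  5.397]
sternum 369 [ 0.67   0.603 -0.347 -0.193] alt [ 0.551  0.632 -0.36   2.811]
heart_pad 1318 [ 0.929  0.448 -0.159  2.871] alt [ 0.929  0.448 -0.159  6.012]
lung_pad 1508 [0.915 0.455 0.166 3.133] alt [0.915 0.455 0.166 6.275]
ring_pad 857 [ 0.906  0.419  0.337 -0.223] alt [0.906 0.419 0.337 1.348]
sternum_pad 1338 [ 0.945  0.454 -0.008  2.999] alt [ 0.945  0.454 -0.008  6.14 ]
eraser 797 [ 0.818  0.606  0.339 -0.027] alt [0.818 0.606 0.339 3.114]
```

View pics/heart.png

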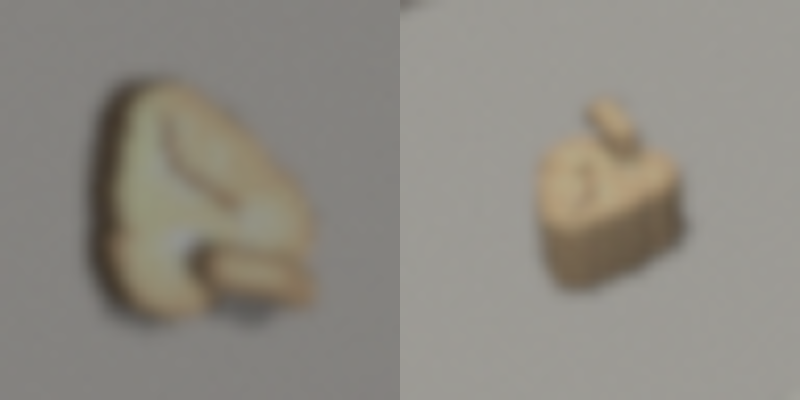

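```bash
cat > go.py <<'E'
from cell import robot
import sys,numpy as np
from scipy.spatial.transform import Rotation as Ro
s=robot.state(); p=np.array(s["tcp_pos"]); R=Ro.from_rotvec(s["orientation"])
print("t",round(s["time"],2),"tcp",np.round(p,4),"psi",np.round(np.arctan2(*R.as_matrix()[[1,0],0]),3),"w",round(s["width"],4),"j7",round(s["joint_positions"][6],2))
for a in sys.argv[1:]:
    x,y,z,psi=map(float,a.split(","))
    T=Ro.from_euler("z",psi)*Ro.from_euler("x",np.pi)
    d=R.inv().apply(np.array([x,y,z])-p)/.3; w=(R.inv()*T).as_rotvec()/np.pi
    print(a,"->",[list(map(float,np.round(d,4))),list(map(float,np.round(w,4)))])
E
python3 - <<'E'
import h
from seg import *
old=h.sil
def sil(name,p,z0,off,shape,n):
    im=old(name,p,z0,off,shape,n)
    if name=="heart":
        OUT["_s"]=(np.array([(-24,-18),(2,-18),(2,12),(-24,12)])/1000,.019); im=im|old("_s",p,z0+.034,off,shape,n)
    return im
h.sil=sil
import pickle
p=np.load("top0.npz")["p"]
for m in (seg(p,"heart",(457,254),26),pickle.load(open("R0.pkl","rb"))["heart"][0]["pixels"]):
    print([np.round(q,3) for q in fit("heart",m)[:3]])
E
python3 go.py 0.42,-0.334,0.15,0.28
```

```text
[array([ 0.831,  0.431, -0.325,  4.242]), array([ 0.83 ,  0.431, -0.325,  4.262]), array([ 0.83 ,  0.431, -0.325,  4.27 ])]
[array([ 0.862,  0.423, -0.334,  0.362]), array([ 0.861,  0.423, -0.334,  6.654]), array([ 0.86 ,  0.423, -0.334,  0.348])]
t 0.75 tcp [ 0.1743 -0.7037  0.2187] psi 0.243 w 0.0927 j7 -0.08
0.42,-0.334,0.15,0.28 -> [[1.0913, -0.9994, 0.2289], [0.0, 0.0, -0.0118]]
```

Call:
drive_tool(
  motion=[
    [[0.8, -0.75, 0.1], [0, 0, -0.02]],
    [[0.8, -0.75, 0.1], [0, 0, -0.02]],
    [[0.8, -0.75, 0.1], [0, 0, -0.02]],
    [[0.8, -0.75, 0.1], [0, 0, -0.02]],
    [[0.8, -0.75, 0.1], [0, 0, -0.02]],
    [[0.8, -0.75, 0.1], [0, 0, -0.02]],
    [[0.8, -0.75, 0.1], [0, 0, -0.02]],
    [[0.8, -0.75, 0.1], [0, 0, -0.02]],
    [[0.8, -0.75, 0.1], [0, 0, -0.02]],
    [[0.8, -0.75, 0.1], [0, 0, -0.02]],
  ],
  gripper=93,
)

```text
time: 1.75
tcp_pos: [0.3525, -0.4289, 0.1888]
orientation: [3.105, 0.476, -0.0]
wrist_force: [0.2, -0.3, -0.7]
width: 0.0936
finger_force: 0.0
```

```bash
python3 go.py 0.422,-0.334,0.1,0.3 0.422,-0.334,0.008,0.3
```

```text
t 1.75 tcp [ 0.3525 -0.4289  0.1888] psi 0.304 w 0.0936 j7 -0.51
0.422,-0.334,0.1,0.3 -> [[0.316, -0.2327, 0.2957], [0.0003, 0.0001, 0.0013]]
0.422,-0.334,0.008,0.3 -> [[0.3161, -0.233, 0.6024], [0.0003, 0.0001, 0.0013]]
```

Call:
drive_tool(
  motion=[
    [[0.316, -0.233, 0.2], [0, 0, 0]],
    [[0.316, -0.233, 0.2], [0, 0, 0]],
    [[0.316, -0.233, 0.2], [0, 0, 0]],
    [[0.316, -0.233, 0.2], [0, 0, 0]],
    [[0.316, -0.233, 0.3], [0, 0, 0]],
    [[0.316, -0.233, 0.4], [0, 0, 0]],
    [[0.316, -0.233, 0.5], [0, 0, 0]],
    [[0.316, -0.233, 0.57], [0, 0, 0]],
    [[0.316, -0.233, 0.602], [0, 0, 0]],
    [[0.316, -0.233, 0.602], [0, 0, 0]],
  ],
)

```text
time: 2.75
tcp_pos: [0.4214, -0.3337, 0.0072]
orientation: [-3.105, -0.475, 0.003]
wrist_force: [-0.7, 0.9, 0.3]
width: 0.0929
finger_force: 0.0
```

Call:
drive_tool(
  motion=[
    [[0, 0, 0], [0, 0, 0]],
    [[0, 0, 0], [0, 0, 0]],
    [[0, 0, 0], [0, 0, 0]],
    [[0, 0, 0], [0, 0, 0]],
    [[0, 0, 0], [0, 0, 0]],
    [[0, 0, 0], [0, 0, 0]],
    [[0, 0, 0], [0, 0, 0]],
    [[0, 0, 0], [0, 0, 0]],
  ],
  gripper=0,
)

```text
time: 3.55
tcp_pos: [0.4228, -0.3327, 0.0084]
orientation: [3.104, 0.478, 0.001]
wrist_force: [-0.0, -0.5, 7.0]
width: 0.0562
finger_force: 29.9
```

```bash
python3 - <<'E'
from cell import robot
import cv2,numpy as np
p,_=robot.grab_frame("top");s,_=robot.grab_frame("scene")
np.savez("top1.npz",p=p)
c=lambda o,u,v,r=30:cv2.resize(o[v-r:v+r,u-r:u+r],(400,400),interpolation=cv2.INTER_CUBIC)
cv2.imwrite("pics/g1.png",np.hstack([c(p,457,254),c(s,262,144)])[:,:,::-1])
E
python3 go.py 0.422,-0.334,0.1,0.3 0.4355,-0.155,0.09,-0.268 0.4355,-0.155,0.013,-0.268
```

```text
t 3.65 tcp [ 0.4228 -0.3327  0.0085] psi 0.306 w 0.0557 j7 -0.75
0.422,-0.334,0.1,0.3 -> [[-0.0037, 0.0035, -0.3052], [0.0002, -0.0001, 0.0018]]
0.4355,-0.155,0.09,-0.268 -> [[0.2187, -0.552, -0.2722], [0.0002, -0.0002, 0.1826]]
0.4355,-0.155,0.013,-0.268 -> [[0.2186, -0.5521, -0.0155], [0.0002, -0.0002, 0.1826]]
```

View pics/g1.png

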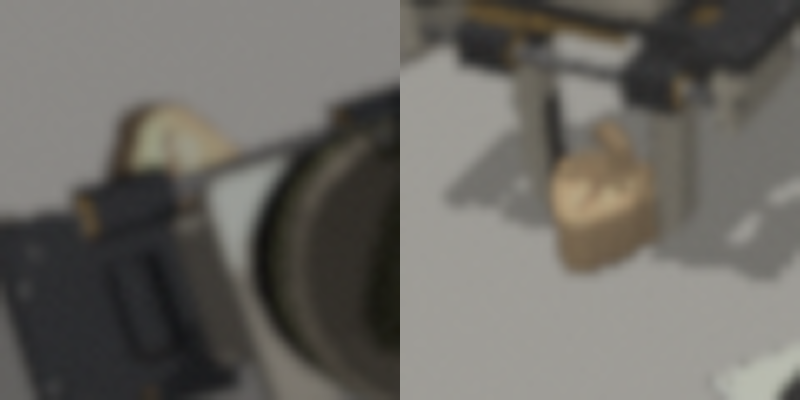

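The heart is gripped at exactly 56 mm across its flats, tip pointing up in the crop. Carrying it over.

Call:
drive_tool(
  motion=[
    [[0, 0, -0.15], [0, 0, 0]],
    [[0, 0, -0.27], [0, 0, 0]],
    [[0.218, -0.552, -0.27], [0, 0, 0.183]],
    [[0.218, -0.552, -0.27], [0, 0, 0.183]],
    [[0.218, -0.552, -0.27], [0, 0, 0.183]],
    [[0.218, -0.552, -0.27], [0, 0, 0.183]],
    [[0.218, -0.552, -0.27], [0, 0, 0.183]],
    [[0.218, -0.552, -0.27], [0, 0, 0.183]],
    [[0.218, -0.552, -0.27], [0, 0, 0.183]],
    [[0.218, -0.552, -0.27], [0, 0, 0.183]],
    [[0.218, -0.552, -0.2], [0, 0, 0.183]],
    [[0.218, -0.552, -0.12], [0, 0, 0.183]],
    [[0.218, -0.552, -0.06], [0, 0, 0.183]],
    [[0.218, -0.552, -0.03], [0, 0, 0.183]],
    [[0.218, -0.552, -0.018], [0, 0, 0.183]],
    [[0.218, -0.552, -0.016], [0, 0, 0.183]],
    [[0.218, -0.552, -0.016], [0, 0, 0.183]],
    [[0.218, -0.552, -0.016], [0, 0, 0.183]],
  ],
)

```text
time: 5.45
tcp_pos: [0.4354, -0.155, 0.0134]
orientation: [3.113, -0.422, 0.002]
wrist_force: [-0.4, -0.2, -0.1]
width: 0.0559
finger_force: 29.9
```

```bash
python3 go.py 0.4355,-0.155,0.011,-0.268
```

```text
t 5.45 tcp [ 0.4354 -0.155   0.0134] psi -0.269 w 0.0559 j7 -1.34
0.4355,-0.155,0.011,-0.268 -> [[0.0003, 0.0001, 0.0081], [0.0, -0.0003, -0.0004]]
```

Call:
drive_tool(
  motion=[
    [[0, 0, 0.003], [0, 0, 0]],
    [[0, 0, 0.003], [0, 0, 0]],
  ],
)

```text
time: 5.65
tcp_pos: [0.4354, -0.1549, 0.0124]
orientation: [3.113, -0.421, 0.002]
wrist_force: [-0.6, 1.0, 4.7]
width: 0.0555
finger_force: 29.9
```

Call:
drive_tool(
  motion=[
    [[0, 0, 0], [0, 0, 0]],
    [[0, 0, 0], [0, 0, 0]],
    [[0, 0, 0], [0, 0, 0]],
    [[0, 0, 0], [0, 0, 0]],
    [[0, 0, -0.15], [0, 0, 0]],
    [[0, 0, -0.3], [0, 0, 0]],
    [[0, 0, -0.4], [0, 0, 0]],
    [[0, 0, -0.4], [0, 0, 0]],
  ],
  gripper=93,
)

```text
time: 6.45
tcp_pos: [0.4366, -0.1553, 0.1351]
orientation: [3.113, -0.422, 0.009]
wrist_force: [-0.1, 0.9, 0.0]
width: 0.0934
finger_force: 0.0
```

```bash
python3 go.py 0.62,-0.349,0.1,-0.17  0.62,-0.349,0.004,-0.17
```

```text
t 6.45 tcp [ 0.4366 -0.1553  0.1351] psi -0.269 w 0.0934 j7 -1.38
0.62,-0.349,0.1,-0.17 -> [[0.7605, 0.4596, 0.1213], [-0.0, -0.0018, -0.0316]]
0.62,-0.349,0.004,-0.17 -> [[0.7586, 0.4597, 0.4413], [-0.0, -0.0018, -0.0316]]
```

Call:
drive_tool(
  motion=[
    [[0.76, 0.46, 0.05], [0, -0.002, -0.032]],
    [[0.76, 0.46, 0.05], [0, -0.002, -0.032]],
    [[0.76, 0.46, 0.05], [0, -0.002, -0.032]],
    [[0.76, 0.46, 0.05], [0, -0.002, -0.032]],
    [[0.76, 0.46, 0.05], [0, -0.002, -0.032]],
    [[0.76, 0.46, 0.05], [0, -0.002, -0.032]],
    [[0.76, 0.46, 0.05], [0, -0.002, -0.032]],
    [[0.76, 0.46, 0.05], [0, -0.002, -0.032]],
    [[0.759, 0.46, 0.15], [0, -0.002, -0.032]],
    [[0.759, 0.46, 0.25], [0, -0.002, -0.032]],
    [[0.759, 0.46, 0.35], [0, -0.002, -0.032]],
    [[0.759, 0.46, 0.41], [0, -0.002, -0.032]],
    [[0.759, 0.46, 0.437], [0, -0.002, -0.032]],
    [[0.759, 0.46, 0.44], [0, -0.002, -0.032]],
    [[0.759, 0.46, 0.44], [0, -0.002, -0.032]],
  ],
  gripper=65,
)

```text
time: 7.95
tcp_pos: [0.6181, -0.3482, 0.0008]
orientation: [-3.13, 0.264, 0.009]
wrist_force: [-0.1, -0.5, -0.0]
width: 0.0649
finger_force: 0.0
```

Call:
drive_tool(
  motion=[
    [[0, 0, 0], [0, 0, 0]],
    [[0, 0, 0], [0, 0, 0]],
    [[0, 0, 0], [0, 0, 0]],
    [[0, 0, 0], [0, 0, 0]],
    [[0, 0, 0], [0, 0, 0]],
    [[0, 0, 0], [0, 0, 0]],
    [[0, 0, 0], [0, 0, 0]],
    [[0, 0, 0], [0, 0, 0]],
  ],
  gripper=0,
)

```text
time: 8.75
tcp_pos: [0.6183, -0.3488, 0.0005]
orientation: [-3.13, 0.265, 0.008]
wrist_force: [0.4, -0.2, 5.2]
width: 0.0234
finger_force: 30.9
```

```bash
python3 go.py 0.62,-0.349,0.08,-0.17 0.4515,-0.0075,0.08,-0.14 0.4515,-0.0075,0.009,-0.14
```

```text
t 8.75 tcp [ 6.183e-01 -3.488e-01  5.000e-04] psi -0.169 w 0.0234 j7 -1.12
0.62,-0.349,0.08,-0.17 -> [[0.0043, -0.0002, -0.2651], [0.0, 0.0017, 0.0004]]
0.4515,-0.0075,0.08,-0.14 -> [[-0.7407, -1.0279, -0.2613], [-0.0, 0.0017, -0.0092]]
0.4515,-0.0075,0.009,-0.14 -> [[-0.7394, -1.0279, -0.0246], [-0.0, 0.0017, -0.0092]]
```

Call:
drive_tool(
  motion=[
    [[0, 0, -0.15], [0, 0.0015, 0]],
    [[0, 0, -0.3], [0, 0.0015, 0]],
    [[0, 0, -0.36], [0, 0.0015, 0]],
    [[-0.68, -0.96, -0.36], [0, 0.0015, -0.009]],
    [[-0.68, -0.96, -0.36], [0, 0.0015, -0.009]],
    [[-0.68, -0.96, -0.36], [0, 0.0015, -0.009]],
    [[-0.68, -0.96, -0.36], [0, 0.0015, -0.009]],
    [[-0.68, -0.96, -0.36], [0, 0.0015, -0.009]],
    [[-0.68, -0.96, -0.36], [0, 0.0015, -0.009]],
    [[-0.68, -0.96, -0.36], [0, 0.0015, -0.009]],
    [[-0.68, -0.96, -0.36], [0, 0.0015, -0.009]],
    [[-0.68, -0.96, -0.36], [0, 0.0015, -0.009]],
  ],
)

```text
time: 9.95
tcp_pos: [0.4655, -0.0291, 0.1093]
orientation: [-3.133, 0.215, 0.003]
wrist_force: [-0.4, -1.1, -0.7]
width: 0.0241
finger_force: 29.7
```

```bash
python3 go.py 0.4515,-0.0075,0.006,-0.14
```

```text
t 9.95 tcp [ 0.4655 -0.0291  0.1093] psi -0.137 w 0.0241 j7 -1.51
0.4515,-0.0075,0.006,-0.14 -> [[-0.0554, -0.0648, 0.3446], [-0.0002, 0.0006, 0.0009]]
```

Call:
drive_tool(
  motion=[
    [[-0.055, -0.065, 0.1], [0, 0.0005, 0]],
    [[-0.055, -0.065, 0.2], [0, 0.0005, 0]],
    [[-0.055, -0.065, 0.28], [0, 0.0005, 0]],
    [[-0.055, -0.065, 0.32], [0, 0.0005, 0]],
    [[-0.055, -0.065, 0.336], [0, 0.0005, 0]],
    [[-0.055, -0.065, 0.344], [0, 0.0005, 0]],
    [[-0.055, -0.065, 0.344], [0, 0.0005, 0]],
    [[-0.055, -0.065, 0.344], [0, 0.0005, 0]],
  ],
)

```text
time: 10.75
tcp_pos: [0.4529, -0.0104, 0.0056]
orientation: [3.133, -0.225, 0.001]
wrist_force: [0.6, 0.4, -1.7]
width: 0.0236
finger_force: 29.7
```

Call:
drive_tool(
  motion=[
    [[0, 0, 0], [0, 0, 0]],
    [[0, 0, 0], [0, 0, 0]],
    [[0, 0, 0], [0, 0, 0]],
    [[0, 0, 0], [0, 0, 0]],
    [[0, 0, -0.15], [0, 0, 0]],
    [[0, 0, -0.3], [0, 0, 0]],
    [[0, 0, -0.4], [0, 0, 0]],
    [[0, 0, -0.4], [0, 0, 0]],
  ],
  gripper=65,
)

```text
time: 11.55
tcp_pos: [0.4534, -0.0086, 0.1292]
orientation: [-3.132, 0.22, -0.008]
wrist_force: [0.1, 0.3, -0.3]
width: 0.0647
finger_force: 0.0
```

```bash
python3 go.py 0.628,0.01,0.1,1.0  0.628,0.01,0.003,1.0
```

```text
t 11.55 tcp [ 0.4534 -0.0086  0.1292] psi -0.14 w 0.0647 j7 -1.25
0.628,0.01,0.1,1.0 -> [[0.567, -0.1424, 0.1005], [0.0004, -0.0018, -0.3629]]
0.628,0.01,0.003,1.0 -> [[0.5654, -0.1418, 0.4238], [0.0004, -0.0018, -0.3629]]
```

Call:
drive_tool(
  motion=[
    [[0.566, -0.142, 0.05], [0, -0.002, -0.363]],
    [[0.566, -0.142, 0.05], [0, -0.002, -0.363]],
    [[0.566, -0.142, 0.05], [0, -0.002, -0.363]],
    [[0.566, -0.142, 0.05], [0, -0.002, -0.363]],
    [[0.566, -0.142, 0.05], [0, -0.002, -0.363]],
    [[0.566, -0.142, 0.05], [0, -0.002, -0.363]],
    [[0.566, -0.142, 0.05], [0, -0.002, -0.363]],
    [[0.566, -0.142, 0.05], [0, -0.002, -0.363]],
    [[0.566, -0.142, 0.05], [0, -0.002, -0.363]],
    [[0.565, -0.142, 0.15], [0, -0.002, -0.363]],
    [[0.565, -0.142, 0.25], [0, -0.002, -0.363]],
    [[0.565, -0.142, 0.34], [0, -0.002, -0.363]],
    [[0.565, -0.142, 0.4], [0, -0.002, -0.363]],
    [[0.565, -0.142, 0.42], [0, -0.002, -0.363]],
    [[0.565, -0.142, 0.42], [0, -0.002, -0.363]],
    [[0.565, -0.142, 0.42], [0, -0.002, -0.363]],
  ],
  gripper=70,
)

```text
time: 13.15
tcp_pos: [0.6244, 0.0098, 0.0005]
orientation: [-2.757, -1.501, 0.012]
wrist_force: [-6.4, 0.0, 11.3]
width: 0.0697
finger_force: 5.6
```

Call:
drive_tool(
  motion=[
    [[0, 0, 0], [0, 0, 0]],
    [[0, 0, 0], [0, 0, 0]],
    [[0, 0, 0], [0, 0, 0]],
    [[0, 0, 0], [0, 0, 0]],
    [[0, 0, 0], [0, 0, 0]],
    [[0, 0, 0], [0, 0, 0]],
    [[0, 0, 0], [0, 0, 0]],
  ],
  gripper=0,
)

```text
time: 13.85
tcp_pos: [0.6269, 0.0095, 0.0004]
orientation: [2.757, 1.505, -0.006]
wrist_force: [3.0, -2.2, 5.7]
width: 0.0438
finger_force: 30.7
```

```bash
python3 go.py 0.419,0.336,0.1,1.5 0.419,0.336,0.008,1.5
```

```text
t 13.85 tcp [6.269e-01 9.500e-03 4.000e-04] psi 0.999 w 0.0438 j7 -0.48
0.419,0.336,0.1,1.5 -> [[0.5394, -1.1721, -0.3321], [-0.0008, 0.001, -0.1594]]
0.419,0.336,0.008,1.5 -> [[0.5406, -1.1716, -0.0254], [-0.0008, 0.001, -0.1594]]
```

Call:
drive_tool(
  motion=[
    [[0, 0, -0.15], [0, 0.001, 0]],
    [[0, 0, -0.3], [0, 0.001, 0]],
    [[0, 0, -0.4], [0, 0.001, 0]],
    [[0.46, -0.995, -0.4], [0, 0.001, -0.159]],
    [[0.46, -0.995, -0.4], [0, 0.001, -0.159]],
    [[0.46, -0.995, -0.4], [0, 0.001, -0.159]],
    [[0.46, -0.995, -0.4], [0, 0.001, -0.159]],
    [[0.46, -0.995, -0.4], [0, 0.001, -0.159]],
    [[0.46, -0.995, -0.4], [0, 0.001, -0.159]],
    [[0.46, -0.995, -0.4], [0, 0.001, -0.159]],
    [[0.46, -0.995, -0.4], [0, 0.001, -0.159]],
    [[0.46, -0.995, -0.4], [0, 0.001, -0.159]],
  ],
)

```text
time: 15.05
tcp_pos: [0.4487, 0.2876, 0.12]
orientation: [-2.294, -2.14, 0.007]
wrist_force: [0.3, 1.6, -0.9]
width: 0.0436
finger_force: 30.0
```

```bash
python3 go.py 0.419,0.336,0.006,1.5
```

```text
t 15.05 tcp [0.4487 0.2876 0.12  ] psi 1.501 w 0.0436 j7 -0.65
0.419,0.336,0.006,1.5 -> [[0.1544, -0.1078, 0.3807], [-0.0019, 0.0002, 0.0004]]
```

Call:
drive_tool(
  motion=[
    [[0.154, -0.108, 0.05], [-0.0015, 0, 0]],
    [[0.154, -0.108, 0.1], [-0.0015, 0, 0]],
    [[0.154, -0.108, 0.2], [-0.0015, 0, 0]],
    [[0.154, -0.108, 0.3], [-0.0015, 0, 0]],
    [[0.154, -0.108, 0.35], [-0.0015, 0, 0]],
    [[0.154, -0.108, 0.37], [-0.0015, 0, 0]],
    [[0.154, -0.108, 0.378], [-0.0015, 0, 0]],
    [[0.154, -0.108, 0.38], [-0.0015, 0, 0]],
    [[0.154, -0.108, 0.38], [-0.0015, 0, 0]],
    [[0.154, -0.108, 0.38], [-0.0015, 0, 0]],
  ],
)

```text
time: 16.05
tcp_pos: [0.4207, 0.3361, 0.0074]
orientation: [-2.299, -2.14, -0.003]
wrist_force: [0.6, 1.2, 0.9]
width: 0.0435
finger_force: 30.0
```

Call:
drive_tool(
  motion=[
    [[0, 0, 0], [0, 0, 0]],
    [[0, 0, 0], [0, 0, 0]],
    [[0, 0, 0], [0, 0, 0]],
    [[0, 0, 0], [0, 0, 0]],
    [[0, 0, -0.15], [0, 0, 0]],
    [[0, 0, -0.3], [0, 0, 0]],
    [[0, 0, -0.4], [0, 0, 0]],
    [[0, 0, -0.4], [0, 0, 0]],
  ],
  gripper=75,
)

```text
time: 16.85
tcp_pos: [0.4218, 0.3371, 0.1304]
orientation: [-2.299, -2.14, -0.011]
wrist_force: [-0.8, -0.5, -0.2]
width: 0.0751
finger_force: 0.0
```

```bash
python3 - <<'E'
from seg import *
p,_=robot.grab_frame("top"); np.savez("top2.npz",p=p)
im=p[110:300,110:490]; im=cv2.convertScaleAbs(im,alpha=1.4)
cv2.imwrite("pics/crop2.png",cv2.resize(im,(800,400),interpolation=cv2.INTER_CUBIC)[:,:,::-1])
E
python3 go.py 0.54,0.08,0.12,2.1
```

```text
t 16.9 tcp [0.4211 0.3366 0.1286] psi 1.499 w 0.0751 j7 -0.75
0.54,0.08,0.12,2.1 -> [[-0.8249, 0.4563, 0.0268], [0.0013, -0.0008, -0.1912]]
```

View pics/crop2.png

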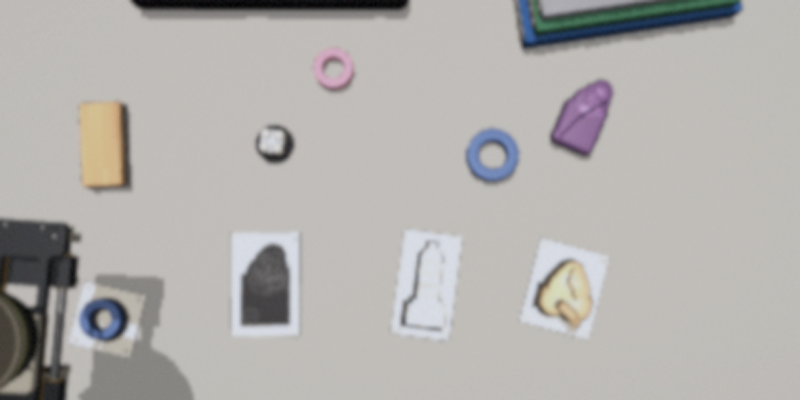

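Heart (566,290), sternum (427,285) and ring (103,318) lie on their outlines. Now the lung.

Call:
drive_tool(
  motion=[
    [[-0.825, 0.456, 0.03], [0.001, 0, -0.191]],
    [[-0.825, 0.456, 0.03], [0.001, 0, -0.191]],
    [[-0.825, 0.456, 0.03], [0.001, 0, -0.191]],
    [[-0.825, 0.456, 0.03], [0.001, 0, -0.191]],
    [[-0.825, 0.456, 0.03], [0.001, 0, -0.191]],
    [[-0.825, 0.456, 0.03], [0.001, 0, -0.191]],
    [[-0.825, 0.456, 0.03], [0.001, 0, -0.191]],
    [[-0.825, 0.456, 0.03], [0.001, 0, -0.191]],
    [[-0.825, 0.456, 0.03], [0.001, 0, -0.191]],
  ],
)

```text
time: 17.8
tcp_pos: [0.5382, 0.0804, 0.1168]
orientation: [-1.56, -2.722, 0.003]
wrist_force: [-0.1, -0.1, -0.1]
width: 0.0747
finger_force: 0.0
```

```bash
python3 go.py 0.629,-0.175,0.1,2.71 0.629,-0.175,0.007,2.71
```

```text
t 17.8 tcp [0.5382 0.0804 0.1168] psi 2.101 w 0.0747 j7 0.15
0.629,-0.175,0.1,2.71 -> [[-0.8878, -0.1693, 0.0544], [-0.0008, -0.0011, -0.1938]]
0.629,-0.175,0.007,2.71 -> [[-0.8885, -0.1682, 0.3644], [-0.0008, -0.0011, -0.1938]]
```

Call:
drive_tool(
  motion=[
    [[-0.888, -0.169, 0], [-0.001, -0.001, -0.194]],
    [[-0.888, -0.169, 0], [-0.001, -0.001, -0.194]],
    [[-0.888, -0.169, 0], [-0.001, -0.001, -0.194]],
    [[-0.888, -0.169, 0], [-0.001, -0.001, -0.194]],
    [[-0.888, -0.169, 0], [-0.001, -0.001, -0.194]],
    [[-0.888, -0.169, 0], [-0.001, -0.001, -0.194]],
    [[-0.888, -0.169, 0], [-0.001, -0.001, -0.194]],
    [[-0.888, -0.169, 0], [-0.001, -0.001, -0.194]],
    [[-0.888, -0.169, 0], [-0.001, -0.001, -0.194]],
    [[-0.888, -0.168, 0.1], [-0.001, -0.001, -0.194]],
    [[-0.888, -0.168, 0.2], [-0.001, -0.001, -0.194]],
    [[-0.888, -0.168, 0.29], [-0.001, -0.001, -0.194]],
    [[-0.888, -0.168, 0.34], [-0.001, -0.001, -0.194]],
    [[-0.888, -0.168, 0.36], [-0.001, -0.001, -0.194]],
    [[-0.888, -0.168, 0.36], [-0.001, -0.001, -0.194]],
    [[-0.888, -0.168, 0.36], [-0.001, -0.001, -0.194]],
  ],
)

```text
time: 19.4
tcp_pos: [0.6304, -0.176, 0.0104]
orientation: [0.673, 3.066, 0.001]
wrist_force: [0.3, -0.5, -0.1]
width: 0.0752
finger_force: 0.0
```

Call:
drive_tool(
  motion=[
    [[0, 0, 0], [0, 0, 0]],
    [[0, 0, 0], [0, 0, 0]],
    [[0, 0, 0], [0, 0, 0]],
    [[0, 0, 0], [0, 0, 0]],
    [[0, 0, 0], [0, 0, 0]],
    [[0, 0, 0], [0, 0, 0]],
    [[0, 0, 0], [0, 0, 0]],
  ],
  gripper=0,
)

```text
time: 20.1
tcp_pos: [0.6299, -0.1764, 0.0097]
orientation: [0.674, 3.066, 0.001]
wrist_force: [-0.9, -0.1, 5.5]
width: 0.0478
finger_force: 29.9
```

```bash
python3 go.py 0.443,0.1665,0.1,3.138 0.443,0.1665,0.008,3.138
```

```text
t 20.1 tcp [ 0.6299 -0.1764  0.0097] psi 2.709 w 0.0478 j7 0.97
0.443,0.1665,0.1,3.138 -> [[1.0441, 0.7765, -0.3023], [0.0001, 0.0007, -0.1366]]
0.443,0.1665,0.008,3.138 -> [[1.0447, 0.7763, 0.0044], [0.0001, 0.0007, -0.1366]]
```

Call:
drive_tool(
  motion=[
    [[0, 0, -0.15], [0, 0, 0]],
    [[0, 0, -0.3], [0, 0, 0]],
    [[0, 0, -0.4], [0, 0, 0]],
    [[0.96, 0.71, -0.4], [0, 0.001, -0.137]],
    [[0.96, 0.71, -0.4], [0, 0.001, -0.137]],
    [[0.96, 0.71, -0.4], [0, 0.001, -0.137]],
    [[0.96, 0.71, -0.4], [0, 0.001, -0.137]],
    [[0.96, 0.71, -0.4], [0, 0.001, -0.137]],
    [[0.96, 0.71, -0.4], [0, 0.001, -0.137]],
    [[0.96, 0.71, -0.4], [0, 0.001, -0.137]],
    [[0.96, 0.71, -0.4], [0, 0.001, -0.137]],
    [[0.96, 0.71, -0.4], [0, 0.001, -0.137]],
    [[0.96, 0.71, -0.4], [0, 0.001, -0.137]],
  ],
)

```text
time: 21.4
tcp_pos: [0.4578, 0.1368, 0.1289]
orientation: [-0.005, -3.14, 0.0]
wrist_force: [-0.3, -0.3, -0.2]
width: 0.0475
finger_force: 29.9
```

```bash
python3 go.py 0.443,0.1665,0.015,3.138
```

```text
t 21.4 tcp [0.4578 0.1368 0.1289] psi 3.139 w 0.0475 j7 0.73
0.443,0.1665,0.015,3.138 -> [[0.0489, 0.0988, 0.3798], [-0.0, -0.0005, 0.0002]]
```

Call:
drive_tool(
  motion=[
    [[0.049, 0.099, 0.05], [0, 0, 0]],
    [[0.049, 0.099, 0.1], [0, 0, 0]],
    [[0.049, 0.099, 0.2], [0, 0, 0]],
    [[0.049, 0.099, 0.3], [0, 0, 0]],
    [[0.049, 0.099, 0.35], [0, 0, 0]],
    [[0.049, 0.099, 0.37], [0, 0, 0]],
    [[0.049, 0.099, 0.379], [0, 0, 0]],
    [[0.049, 0.099, 0.382], [0, 0, 0]],
    [[0.049, 0.099, 0.382], [0, 0, 0]],
    [[0.049, 0.099, 0.382], [0, 0, 0]],
  ],
)

```text
time: 22.4
tcp_pos: [0.443, 0.1675, 0.0152]
orientation: [-0.004, -3.141, -0.002]
wrist_force: [-0.9, 0.6, -1.3]
width: 0.0478
finger_force: 29.9
```

Call:
drive_tool(
  motion=[
    [[0, 0, 0], [0, 0, 0]],
    [[0, 0, 0], [0, 0, 0]],
    [[0, 0, 0], [0, 0, 0]],
    [[0, 0, 0], [0, 0, 0]],
    [[0, 0, -0.15], [0, 0, 0]],
    [[0, 0, -0.3], [0, 0, 0]],
    [[0, 0, -0.45], [0, 0, 0]],
    [[0, 0, -0.6], [0, 0, 0]],
    [[0, 0, -0.6], [0, 0, 0]],
    [[-0.7, 0, -0.6], [0, 0, 0]],
    [[-0.7, 0, -0.6], [0, 0, 0]],
    [[-0.7, 0, -0.6], [0, 0, 0]],
    [[-0.7, 0, -0.6], [0, 0, 0]],
    [[-0.7, 0, -0.6], [0, 0, 0]],
    [[-0.7, 0, -0.6], [0, 0, 0]],
    [[-0.7, 0, -0.6], [0, 0, 0]],
  ],
  gripper=80,
)

```text
time: 24.0
tcp_pos: [0.651, 0.1673, 0.1933]
orientation: [-0.002, -3.138, -0.0]
wrist_force: [-0.2, 0.1, 0.3]
width: 0.0798
finger_force: 0.0
```

Run:
```python
from seg import *
p,_=robot.grab_frame("top"); s,_=robot.grab_frame("scene")
np.savez("top3.npz",p=p)
im=cv2.resize(cv2.convertScaleAbs(p[215:285,130:410],alpha=1.4),(800,200),interpolation=cv2.INTER_CUBIC)
im2=cv2.resize(cv2.convertScaleAbs(s[140:270,270:490],alpha=1.3),(660,390),interpolation=cv2.INTER_CUBIC)
o=np.zeros((592,800,3),np.uint8); o[:200]=im; o[200:590,:660]=im2
cv2.imwrite("pics/fin.png",o[:,:,::-1])
```

```text
(no output)
```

View pics/fin.png

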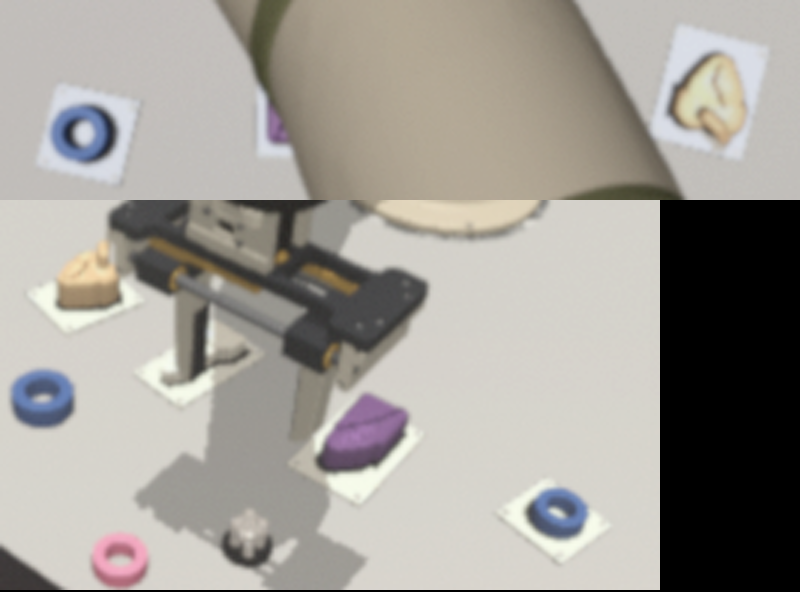

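Call:
drive_tool(
  motion=[
    [[0, 1, 0], [0, 0, 0]],
    [[0, 1, 0], [0, 0, 0]],
    [[0, 1, 0], [0, 0, 0]],
    [[0, 1, 0], [0, 0, 0]],
    [[0, 1, 0], [0, 0, 0]],
    [[0, 1, 0], [0, 0, 0]],
    [[0, 1, 0], [0, 0, 0]],
    [[0, 1, 0], [0, 0, 0]],
    [[0, 1, 0], [0, 0, 0]],
    [[0, 1, 0], [0, 0, 0]],
    [[0, 1, 0], [0, 0, 0]],
  ],
)

```text
time: 25.2
tcp_pos: [0.6542, 0.4653, 0.1948]
orientation: [-0.007, -3.141, -0.0]
wrist_force: [-0.3, 0.6, -0.7]
width: 0.0802
finger_force: 0.0
```

Run:
```python
from seg import *
p,_=robot.grab_frame("top"); q=np.load("top3.npz")["p"]
np.savez("top4.npz",p=p)
A=cv2.resize(cv2.convertScaleAbs(p[215:285,130:410],alpha=1.4),(800,200),interpolation=cv2.INTER_CUBIC)
B=cv2.resize(cv2.convertScaleAbs(p[130:200,130:410],alpha=1.4),(800,200),interpolation=cv2.INTER_CUBIC)
cv2.imwrite("pics/fin2.png",np.vstack([B,A])[:,:,::-1])
for n,uv,pp,z in (("heart",(378,247),p,26),("lung",(236,245),p,26),("vein_ring",(161,262),q,17)):
    try: print(n,np.round(fit(n,seg(pp,n,uv,z),.004)[0],3))
    except Exception as e: print(n,e)
```

```text
heart [ 0.869  0.433 -0.154  5.995]
lung [0.854 0.433 0.167 0.092]
vein_ring [0.886 0.419 0.338 1.279]
```

View pics/fin2.png

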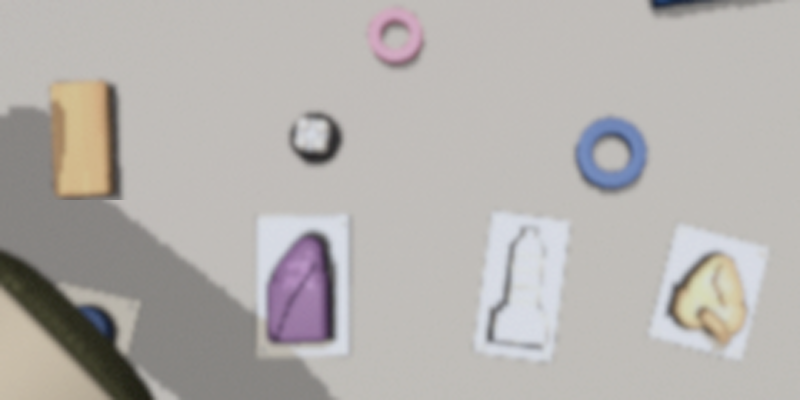

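All four pieces sit on their outlines (lung 300,290; sternum 522,290; heart 710,295; ring checked earlier). The measured offsets are about 2 mm, and the eraser and tooth are untouched.

```bash
python3 -c "
from cell import robot
print(robot.hand_in())"
```

```text
the job is handed in; nothing more can be done
None
```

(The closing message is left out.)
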